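Close a watch case and put it away in the bench drawer

TASK

On the watchmaker's bench, press the raised white lid of the blue watch case fully home while the case stands on the bench, then lay the case gently, flat and the right way up, on the floor of the open top drawer, and let go. Then slide the drawer fully shut without slamming it. Keep the case upright all the time and leave the other things on the bench where they are.

Things in the scene. Friction and masses are not known exactly. Their poses are not given: they have to be found in the camera images.
- case: Blue plastic watch case, a rectangular box with a white lid, loose on the bench, about 0.2 kg. Body 110 mm (its x) by 56 mm (its y) by 33 mm high; origin at the centre of its underside, z up. Grip the blue body across its 56 mm width. Total height 51 mm with the lid fully raised, 43 mm with the lid home.
- case_lid (a joint): How far the white lid has been pressed down into the case, m: 0 = raised 8 mm, 0.008 = fully home. It slides straight down against a steady friction of about 6 N and stays where it is left. At the start it is raised (0 to 0.0015).
- lid_top (a point): Centre of the top face of the white lid (106 x 52 mm, 10 mm thick). It is 51 mm above the case's underside with the lid at 0 and 43 mm with the lid home.
- unit: Dark wooden drawer unit fixed to the bench, 230 mm deep (its x), 300 mm wide (its y), 144 mm high; origin at the centre of its underside. Two drawers, one above the other, open along its -x (towards the robot); the lower one is shut and not needed. From the top drawer's floor to the unit's top board is 50 mm, so the case with its lid raised does not go in.
- unit_drawer0 (a joint): Opening of the top drawer, m: 0 = shut, 0.158 = fully out; at the start 0.135 to 0.155. It runs on slides with about 1 N of friction plus 4 N per m/s, and stays where it is left; no latch.
- unit_drawer0_handle (a point): Middle of the top drawer's brass bar handle, a level bar 120 mm long, 11 mm thick, parallel to the unit's y, with its axis 35 mm in front of the drawer's front face, about 106 mm above the bench and 38 mm below the unit's top. Moves with the drawer.
- drawer_floor (a point): Centre of the top drawer's inner floor, axes as the unit's, 82 mm above the bench; moves with the drawer. The floor reaches 92 mm either way along x, 129 mm along y. Side and back walls: 40 mm above it, 6 mm thick; front: 51 mm above it, 21 mm thick. With the drawer open by d, only the first d - 6 mm behind the inner face of the front lies clear of the unit.
- divider (a joint): Sideways position of the drawer's adjustable divider along the unit's +y, m; 0 = middle of the drawer, range -0.05 to 0.05, at the start anywhere from -0.045 to 0.045; held by about 2 N of friction. The case may go on either side; the wider side is at least 126 mm wide and leaves room for the fingers.
- divider_mid (a point): Centre of the top edge of the divider: an upright aluminium strip 6 mm thick, 180 mm long along the drawer's depth, its top 37 mm above the drawer's floor.
- black_case: Bystander: a black watch case with a grey lid already shut, loose, 110 x 56 x 43 mm; origin at the centre of its underside.
- cloche: Bystander: a clear glass dust cover with a knob, loose, 86 mm across, 80 mm high; origin at the centre of its underside.
- holder: Bystander: a round black movement holder, loose, 80 mm across, 24 mm high; origin at the centre of its underside.
- flask: Bystander: a pink jar with a white cap, loose, 64 mm across, 110 mm high; origin at the centre of its underside.
- driver: Bystander: a screwdriver with a red handle lying on the bench, loose, 160 mm long along its x; origin under its middle.
Not all that is in view belongs to the job. Leave any green or turquoise look-alike of the case alone.

How it is judged (in metres and radians):
On the way, in this order (a step that is already met when the one before it is completed fails the run):
1. the lid is pressed home while the case stands on the bench (value of joint case_lid above 0.0065 m and height (world z) of case below 0.006 m), for 0.2 s.
2. the case lies flat on the drawer's floor, lid home, let go, with the drawer still open (x of case in the frame of drawer_floor between -0.09 and 0.09 m and y of case in the frame of drawer_floor between -0.115 and 0.115 m and z of case in the frame of drawer_floor below 0.006 m and angle between case's own z axis and vertical below 0.08 rad and value of joint case_lid above 0.0065 m and value of joint unit_drawer0 above 0.08 m and contact force between case and the fingers below 0.1 N and linear speed of case below 0.03 m/s), for 0.2 s.
3. the drawer is fully shut (value of joint unit_drawer0 below 0.004 m), for 0.2 s.
At the end, for the whole second after the job is handed in: The blue case lies flat (within 0.08 rad, underside within 6 mm of the floor) inside the top drawer at rest, its lid pressed home (at least 6.5 of 8 mm), and the drawer is shut to within 4 mm (x of case in the frame of drawer_floor between -0.09 and 0.09 m and y of case in the frame of drawer_floor between -0.115 and 0.115 m and z of case in the frame of drawer_floor below 0.006 m and angle between case's own z axis and vertical below 0.08 rad and value of joint case_lid above 0.0065 m and value of joint unit_drawer0 below 0.004 m and linear speed of case below 0.02 m/s); the robot touches nothing.
It fails at once if the case is tipped by more than 0.5 rad (angle between case's own z axis and vertical above 0.5 rad).
It fails at once if the case is dropped into the drawer (faster than 0.45 m/s close above its floor) (x of case in the frame of drawer_floor between -0.09 and 0.09 m and y of case in the frame of drawer_floor between -0.115 and 0.115 m and z of case in the frame of drawer_floor below 0.03 m and linear speed of case above 0.45 m/s).
It fails at once if the drawer is slammed (closing faster than 0.4 m/s) (velocity of joint unit_drawer0 below -0.4 m/s).
It fails at once if another loose thing on the bench is moved by more than 30 mm (distance of any of black_case, cloche, holder, flask, driver from where it was at the start of the episode above 0.03 m).
It also fails if it takes over 62 s, if anything falls off the work surface, if the arm or the gripper's body presses on something with over 40 N, if the wrist force passes 120 N, or if a joint passes its speed limit or range.

ROBOT

A 6-joint arm with a two-finger parallel gripper is mounted at the origin on the work surface. World frame = base frame: x ahead of the robot, y to its left, z up, the work surface at z = 0. Lengths are in m, angles in degrees, forces in N, time in s.
With the tool pointing down it reaches from about 0.325 to 0.75 m from the base axis. Payload 7.6 kg.
Tool frame: the origin (TCP) lies midway between the tips of the shut fingers; the grasp point (between the pads) lies 19 mm behind it; z points along the fingers, y is the line along which they close (so a half turn about z gives the same grasp; the last joint's range is limited). The gripper opens to 85 mm and grips with 20 to 120 N. Pads are 22 mm wide; open, the fingers measure 114 mm over their backs; the gripper's body (76 mm by 85 mm) begins 54 mm behind the grasp point. The pads swing forward as they close: fully open they stand 13 mm farther back than shut.
Start: joints at [72.634, 2.991, 80.254, -0, 96.75, -4.028], TCP at [0.121, 0.511, 0.231] pointing down, gripper open.
Joint ranges: [-166.34, 166.34], [-52.06, 124.39], [6.96, 135.62], [-60.46, 240.46], [14.63, 156.25], [-167.68, 167.68]. Speed limits (degrees/s): [147.25, 147.25, 172.46, 180, 180, 180].

INTERFACE

Orientations are given as [roll, pitch, yaw] about the fixed x, y, z axes, in that order (R = Rz(yaw) Ry(pitch) Rx(roll)).
In Python, from workcell import ctrl, optics, job gives the robot as it stands.
- The arm moves only by the shell command python3 -m jog 'ROWS'. ROWS is JSON, a list of rows, each a list of 3 entries, a list of its own where there are three numbers: the turn, a rotation vector about the tool's x, y, z as a fraction of full scale, then the shift along the tool's x, y, z as a fraction of full scale, then the opening, from 0 (shut) to 1 (fully open). In form: [[[rx, ry, rz], [tx, ty, tz], claw], ...]. A call has 1 to 12 rows; each row is the pose to reach, as a shift and turn from the pose commanded when the call began, along the tool's axes at that moment; what a row does not reach only later rows make up. Full scale, the value 1, is 25 cm for a shift and pi/4 rad for a turn. A row lasts 1/8 s, in which the tool goes at most 62.5 mm and 10.7 degrees, less where a joint would pass 70% of its speed; a pose out of reach is approached as far as the arm can. A call with a number of a shift or a turn outside -1 to 1 is refused whole. A call with a gripper value outside its range is refused whole. The fingers move at their own pace and stop on an object; the grip force is fixed at half the most. Time passes only in rows, so rows that repeat a pose let the fingers close. It gives the time, the measured TCP pose, the force, the opening and the grip force at its end, in the units of the state.
- ctrl.get_state(): the state, without advancing time (a new reading comes with each control period).
- optics.camera(name): name is "scene" or "top" or "wrist"; returns the picture (420x560x3 uint8, red, green, blue); there is no depth.
- optics.camera_model(name): a dict with "fovy" (degrees; the focal length in pixels is half the picture's height over the tangent of half this angle, whatever the lens; pixels are square), "cx", "cy" (the principal point, pixels), "position" and "attitude" of the camera in the world; the wrist camera has in their place "mount" (4x4, takes a point from camera to tool coordinates, whose origin is the TCP and whose axes are the flange's). Camera axes: x right, y down, z forward; pixel columns grow to the right and rows downward; lengths in m; the calibration is good to about 2 mm. The wrist camera is an equidistant fisheye: a pixel r from the principal point sees the ray r / f radians off the axis. A picture is of the moment at which its call begins: read the wrist's pose just before it. camera_model takes no time and is no camera call.
- job.close_job(): hands the job in; it is judged then, once.
The state is a dict: "time_s": time; "q": joint angles; "qvel": joint speeds; "effort": joint torques, N m; "tcp_pos": TCP position; "eef_rot": TCP orientation; "force": force on the tool from outside, world axes, zero at the start; "ft_torque": the same for the moment, N m; "gripper_width": opening from 0.0 (shut) to 1.0 (fully open); "grasp_force": force on a finger pad.
Only numpy, scipy, OpenCV 4.12 (cv2) and the standard library are available. Lean on these libraries where they do the work, as an engineer would, in place of code of your own. Each camera call takes 0.05 s, during which the arm holds its last target. There are 200 camera calls.

## Working session

There is one attempt and no reset: what is moved stays moved. The work goes in short steps, Python scripts to look and compute and a shell command to move; the robot and the scene stay as the last step left them, time stands still between calls to the robot, and variables do not carry over. Pictures are saved under pics/ and viewed, at most 10 in all, crops included, and the job is handed in when it is done.

```bash
mkdir -p pics; cat > h.py <<'E'
import numpy as np, cv2
from scipy.spatial.transform import Rotation as R
from workcell import ctrl, optics, job
def snap(n,f):
    im=optics.camera(n); cv2.imwrite('pics/'+f+'.png',im[:,:,::-1]); return im
E
python3 - <<'E'
from h import *
for n in ('scene','top','wrist'): print(n,optics.camera_model(n))
s=ctrl.get_state(); print(s)
for n in ('scene','top','wrist'): snap(n,n+'0')
E
```

```text
scene {'fovy': 54.081119742455364, 'cx': 275.5192469686321, 'cy': 213.03630345471666, 'position': array([1.37137523, 0.44588018, 0.96901634]), 'attitude': array([-132.63362422,   -0.39065062,  116.94798193])}
top {'fovy': 50.5459752867369, 'cx': 282.9044609670292, 'cy': 209.56020434699943, 'position': array([0.32363555, 0.02384949, 1.27901374]), 'attitude': array([-1.71403745e+02,  1.25382558e-01, -9.08732722e+01])}
wrist {'fovy': 65.70646984690485, 'cx': 274.14121433469603, 'cy': 210.16573962390513, 'mount': array([[ 5.22665841e-04, -9.51791485e-01, -3.06745327e-01,
         7.90835855e-02],
       [ 9.99999858e-01,  4.65006226e-04,  2.61053038e-04,
        -8.42313945e-04],
       [-1.05829572e-04, -3.06745420e-01,  9.51791593e-01,
        -1.43683980e-01],
       [ 0.00000000e+00,  0.00000000e+00,  0.00000000e+00,
         1.00000000e+00]])}
{'time_s': 0.0, 'q': array([ 7.26336874e+01,  3.02894322e+00,  8.03130781e+01, -8.66563659e-04,
        9.67498196e+01, -4.02816288e+00]), 'qvel': array([-0.11086078,  0.08006712, -0.0206862 ,  0.04478614,  0.07445708,
        0.05539544]), 'effort': array([ 1.70662288e-04, -3.81680667e+01, -3.60178220e+01, -9.49589685e-05,
        6.42299303e-03, -7.12775631e-06]), 'tcp_pos': array([0.1210102 , 0.51055353, 0.23045616]), 'eef_rot': array([-1.79908326e+02, -5.59293337e-03,  1.66661745e+02]), 'force': array([0.39038113, 0.08247154, 0.39937347]), 'ft_torque': array([-0.03408253, -0.03932181,  0.02161978]), 'grasp_force': 0.0, 'gripper_width': 0.9981165892892498}
```

View pics/top0.png

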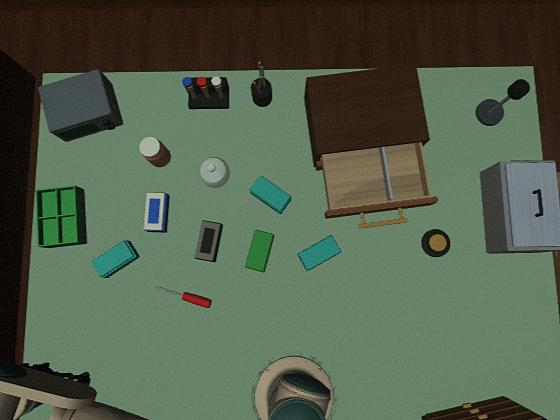

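View pics/scene0.png

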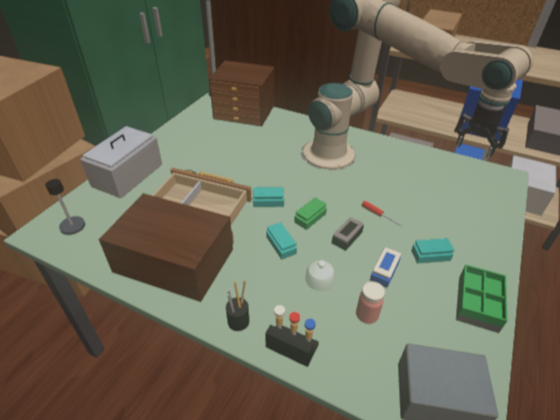

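The top view shows the blue case (white lid, blue inlay) at (156,212). The open drawer is at about (375,180), its divider runs (383,147)-(390,200), and the handle spans (360-405,222). In the scene view the case is at (386,266) and the drawer at about (205,195).

```bash
cat >> h.py <<'E'
def ray(n,uv,pose=None):
    m=optics.camera_model(n); f=210/np.tan(np.radians(m['fovy']/2))
    uv=np.atleast_2d(uv).astype(float); d=(uv-[m['cx'],m['cy']])/f
    if n=='wrist':
        r=np.linalg.norm(d,axis=1,keepdims=True)
        d=np.hstack([d/np.maximum(r,1e-9)*np.sin(r),np.cos(r)])
        T=np.eye(4);T[:3,:3]=R.from_euler('xyz',pose[1],degrees=True).as_matrix();T[:3,3]=pose[0]
        T=T@m['mount']; return T[:3,3],d@T[:3,:3].T
    d=np.hstack([d,np.ones((len(d),1))])
    return np.array(m['position']),R.from_euler('xyz',m['attitude'],degrees=True).apply(d)
def plane(n,uv,z,pose=None):
    o,d=ray(n,uv,pose); return o+d*((z-o[2])/d[:,2:])
def tri(a,b):
    (o1,d1),(o2,d2)=a,b; d1,d2=d1[0],d2[0]
    t=np.linalg.lstsq(np.c_[d1,-d2],o2-o1,rcond=None)[0]
    p,q=o1+t[0]*d1,o2+t[1]*d2; return (p+q)/2,np.linalg.norm(p-q)
def blob(im,fn,roi,k=0):
    x0,y0,x1,y1=roi; h=cv2.cvtColor(im,cv2.COLOR_RGB2HSV).astype(int)
    m=np.zeros(im.shape[:2],np.uint8); m[y0:y1,x0:x1]=fn(*np.moveaxis(h[y0:y1,x0:x1],2,0))*255
    cs,_=cv2.findContours(m,cv2.RETR_EXTERNAL,cv2.CHAIN_APPROX_NONE); return max(cs,key=cv2.contourArea)
def cen(c):
    M=cv2.moments(c); return np.array([M['m10'],M['m01']])/M['m00']
E
python3 - <<'E'
from h import *
T=cv2.imread('pics/top0.png')[:,:,::-1].copy();S=cv2.imread('pics/scene0.png')[:,:,::-1].copy()
bl=lambda h,s,v:(h>105)&(h<130)&(s>120)&(v>90)
wh=lambda h,s,v:(s<60)&(v>130)
for nm,fn in(('blue',bl),('white',wh)):
    a=blob(T,fn,(138,185,175,240)); b=blob(S,fn,(365,240,408,290))
    print(nm,cv2.minAreaRect(a),cv2.minAreaRect(b),tri(ray('top',cen(a)),ray('scene',cen(b))))
    q=plane('top',a.reshape(-1,2),.05)[:,:2].astype(np.float32); print(cv2.minAreaRect(q*1000))
# rough unit: top corners
for p in [(305,80),(417,68),(428,138),(317,158)]: print('unit top',p,plane('top',p,.144))
for p in [(360,226),(407,221)]: print('handle',p,plane('top',p,.106))
for p in [(385,147),(390,201)]: print('div',p,plane('top',p,.119))
c=lambda f,im,x0,y0,x1,y1,k: cv2.imwrite('pics/'+f+'.png',cv2.resize(im[y0:y1,x0:x1,::-1],None,fx=k,fy=k,interpolation=2))
A=cv2.resize(T[60:240,290:450],None,fx=3,fy=3,interpolation=2);B=cv2.resize(S[160:295,95:260],None,fx=2.4,fy=4,interpolation=2)
B=cv2.resize(S[160:295,90:250],None,fx=2,fy=4,interpolation=2)
cv2.imwrite('pics/cr.png',np.hstack([A,B])[:,:,::-1]) if A.shape[0]==B.shape[0] else print(A.shape,B.shape)
E
```

```text
blue ((153.61471557617188, 210.50880432128906), (9.893848419189453, 23.775917053222656), 4.39870548248291) ((387.10003662109375, 260.8000183105469), (8.049844741821289, 14.758047103881836), 26.56505012512207) (array([0.51267231, 0.38423501, 0.04988684]), np.float64(0.001759342223759556))
((512.5318603515625, 385.084228515625), (27.795459747314453, 65.82941436767578), 87.35169219970703)
white ((156.0, 212.0), (54.0, 36.0), 90.0) ((386.0, 264.5), (49.0, 42.0), 90.0) (array([0.51077146, 0.38312647, 0.0310066 ]), np.float64(0.0010112792654034817))
((508.78424072265625, 378.7630310058594), (155.9122772216797, 101.40296936035156), 1.22372567653656)
unit top (305, 80) [[ 0.8479567 -0.0413078  0.144    ]]
unit top (417, 68) [[ 0.87741222 -0.34545113  0.144     ]]
unit top (428, 138) [[ 0.68052866 -0.36265446  0.144     ]]
unit top (317, 158) [[ 0.63077381 -0.06790398  0.144     ]]
handle (360, 226) [[ 0.45371784 -0.17999392  0.106     ]]
handle (407, 221) [[ 0.46513079 -0.30527394  0.106     ]]
div (385, 147) [[ 0.66512917 -0.25384124  0.119     ]]
div (390, 201) [[ 0.5174897  -0.25974547  0.119     ]]
```

View pics/cr.png

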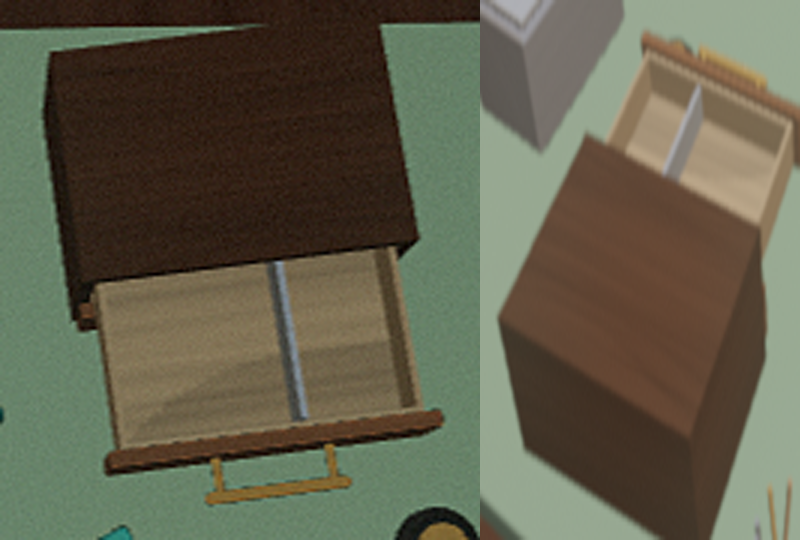

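The crop shows the wide part of the drawer on the +y side, left of the divider. The inlay triangulates at z=0.050, which matches the raised lid at 0.051. Next I'll move over the case for a closer wrist view.

```bash
cat >> h.py <<'E'
def to(p,yaw,base=None):
    s=ctrl.get_state(); p0,e=(s['tcp_pos'],s['eef_rot']) if base is None else base
    A=R.from_euler('xyz',e,degrees=True);B=R.from_euler('xyz',[180,0,yaw],degrees=True)
    print('turn',np.round((A.inv()*B).as_rotvec()/(np.pi/4),3),'shift',np.round(A.inv().apply(np.array(p)-p0)/.25,4))
def pose():
    s=ctrl.get_state(); return s['tcp_pos'],s['eef_rot']
E
python3 -c "
from h import *
to([.31,.45,.24],172)"
```

```text
turn [-0.001 -0.    -0.119] shift [-0.7914 -0.0616 -0.0373]
```

```bash
python3 -m jog '[[[0,0,-0.06],[-0.25,-0.02,-0.02],1],[[0,0,-0.119],[-0.5,-0.04,-0.037],1],[[0,0,-0.119],[-0.791,-0.062,-0.037],1],[[0,0,-0.119],[-0.791,-0.062,-0.037],1]]'
python3 -c "
from h import *
to([.51,.385,.24],177.3)"
```

```text
time_s: 0.65
tcp_pos: [0.3129, 0.4485, 0.2399]
eef_rot: [-179.9, -0.0, 171.8]
force: [-0.3, -0.3, -0.7]
gripper_width: 0.997
grasp_force: 0.0
turn [-0.001 -0.    -0.123] shift [-8.166e-01 -1.383e-01 -3.000e-04]
```

```bash
python3 -m jog '[[[0,0,-0.06],[-0.25,-0.04,0],0],[[0,0,-0.12],[-0.5,-0.08,0],0],[[0,0,-0.123],[-0.8166,-0.138,0],0],[[0,0,-0.123],[-0.8166,-0.138,0],0],[[0,0,-0.123],[-0.8166,-0.138,0],0],[[0,0,-0.123],[-0.8166,-0.138,0],0]]'
python3 - <<'E'
from h import *
p=pose(); im=snap('wrist','w1'); np.save('p1.npy',np.r_[p[0],p[1]])
E
```

```text
time_s: 1.4
tcp_pos: [0.5061, 0.3886, 0.2406]
eef_rot: [180.0, -0.0, 177.6]
force: [-0.4, 0.2, -0.8]
gripper_width: 0.0
grasp_force: 0.0
```

View pics/w1.png

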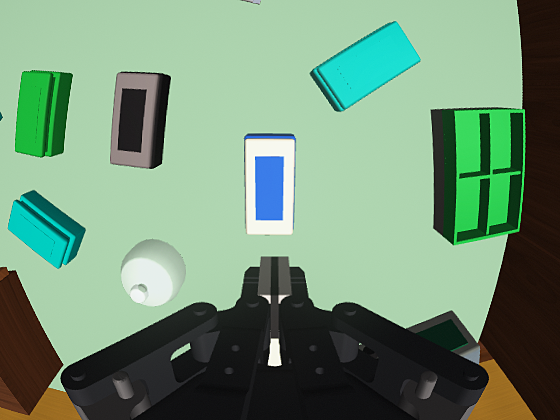

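The wrist view shows the white lid spanning about (245-295, 138-234), with its inlay centred at (269,188).

```bash
python3 - <<'E'
from h import *
W=cv2.imread('pics/w1.png')[:,:,::-1].copy();T=cv2.imread('pics/top0.png')[:,:,::-1].copy();S=cv2.imread('pics/scene0.png')[:,:,::-1].copy()
v=np.load('p1.npy');P=(v[:3],v[3:])
bl=lambda h,s,v:(h>105)&(h<130)&(s>120)&(v>90)
a=blob(W,bl,(250,150,290,225)); l=blob(W,lambda h,s,v:((s<40)&(v>190)),(235,120,305,245))
b=blob(T,bl,(138,185,175,240)); c=blob(S,bl,(365,240,408,290))
print(tri(ray('wrist',cen(a),P),ray('top',cen(b))),tri(ray('wrist',cen(a),P),ray('scene',cen(c))))
for n,k in(('inlay',a),('lid',l)):
  print(n,cv2.minAreaRect((plane('wrist',k.reshape(-1,2),.0505,P)[:,:2]*1000).astype(np.float32)))
to([.513,.384,.08],177.3)
E
```

```text
(array([0.50972764, 0.38288716, 0.0552256 ]), np.float64(0.0038808309848608166)) (array([0.5099332 , 0.38267313, 0.04646466]), np.float64(0.0010576453608463104))
inlay ((510.2331237792969, 382.11932373046875), (29.16509437561035, 68.13910675048828), 87.0235595703125)
lid ((510.21844482421875, 382.8728942871094), (50.451019287109375, 103.67433166503906), 87.15740966796875)
turn [ 0.    -0.     0.008] shift [-0.0289 -0.0176  0.6433]
```

```bash
python3 -c "
from h import *
to([.5105,.383,.06],177.1)"
```

```text
turn [ 0.    -0.     0.012] shift [-0.0191 -0.022   0.7233]
```

```bash
python3 -m jog '[[[0,0,0.012],[-0.019,-0.022,0.24],0],[[0,0,0.012],[-0.019,-0.022,0.48],0],[[0,0,0.012],[-0.019,-0.022,0.65],0],[[0,0,0.012],[-0.019,-0.022,0.723],0],[[0,0,0.012],[-0.019,-0.022,0.723],0],[[0,0,0.012],[-0.019,-0.022,0.735],0],[[0,0,0.012],[-0.019,-0.022,0.747],0],[[0,0,0.012],[-0.019,-0.022,0.759],0],[[0,0,0.012],[-0.019,-0.022,0.771],0],[[0,0,0.012],[-0.019,-0.022,0.783],0],[[0,0,0.012],[-0.019,-0.022,0.791],0],[[0,0,0.012],[-0.019,-0.022,0.791],0]]'
```

```text
time_s: 2.95
tcp_pos: [0.5122, 0.3821, 0.0437]
eef_rot: [180.0, 0.1, 177.0]
force: [-1.7, -0.0, 4.2]
gripper_width: -0.001
grasp_force: 2.3
```

```bash
python3 -m jog '[[[0,0,0],[0,0,0.004],0],[[0,0,0],[0,0,0.008],0],[[0,0,0],[0,0,0.008],0]]'
```

```text
time_s: 3.32
tcp_pos: [0.5122, 0.3822, 0.043]
eef_rot: [179.9, 0.1, 177.0]
force: [-5.1, -2.8, 12.1]
gripper_width: -0.001
grasp_force: 6.0
```

```bash
python3 -m jog '[[[0,0,0],[0,0,0.006],0],[[0,0,0],[0,0,0.01],0],[[0,0,0],[0,0,0.01],0],[[0,0,0],[0,0,0.01],0]]'; python3 -m jog '[[[0,0,0],[0,0,-0.04],0],[[0,0,0],[0,0,-0.2],0],[[0,0,0],[0,0,-0.3],1],[[0,0,0],[0,0,-0.3],1]]'; python3 - <<'E'
from h import *
T=snap('top','t2'); p=pose(); np.save('p2.npy',np.r_[p[0],p[1]]); W=snap('wrist','w2')
print(p)
E
```

```text
time_s: 3.82
tcp_pos: [0.5123, 0.3823, 0.0429]
eef_rot: [179.9, 0.1, 177.0]
force: [-11.1, -7.6, 24.5]
gripper_width: 0.0
grasp_force: 12.2
time_s: 4.32
tcp_pos: [0.5128, 0.3826, 0.1155]
eef_rot: [179.8, 0.2, 177.0]
force: [0.1, 0.6, 0.5]
gripper_width: 0.423
grasp_force: 0.0
(array([0.51204831, 0.38203407, 0.11335811]), array([1.79963326e+02, 4.68771597e-02, 1.77005438e+02]))
```

View pics/w2.png

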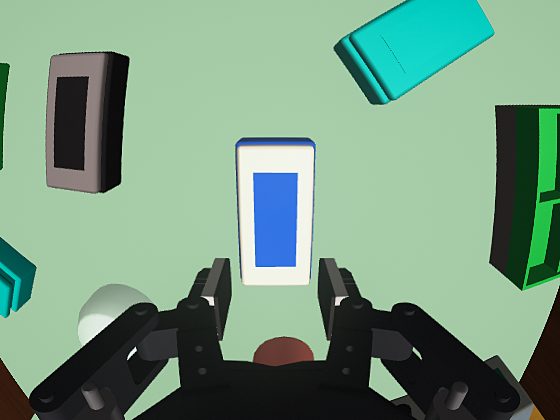

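The lid stopped at z=0.043 while the force doubled, so it is home. The view shows the lid at (236-313, 143-285), sitting low on the body. I'll refine its position and go for the grasp.

```bash
python3 - <<'E'
from h import *
W=cv2.imread('pics/w2.png')[:,:,::-1].copy()
v=np.load('p2.npy');P=(v[:3],v[3:])
l=blob(W,lambda h,s,v:((s<40)&(v>190)),(225,120,325,295))
print(cv2.minAreaRect((plane('wrist',l.reshape(-1,2),.043,P)[:,:2]*1000).astype(np.float32)))
to([.5105,.3825,.06],176.9);to([.5105,.3825,.0015],176.9)
E
```

```text
((510.01934814453125, 382.70574951171875), (50.323638916015625, 103.99225616455078), 87.06167602539062)
turn [-0.001 -0.002  0.002] shift [0.0037 0.0032 0.2078]
turn [-0.001 -0.002  0.002] shift [0.0034 0.0034 0.4418]
```

```bash
python3 -m jog '[[[0,0,0],[0.005,0.003,0.02],1],[[0,0,0],[0.005,0.003,0.1],1],[[0,0,0],[0.005,0.003,0.2],1],[[0,0,0],[0.005,0.003,0.3],1],[[0,0,0],[0.005,0.003,0.36],1],[[0,0,0],[0.005,0.003,0.4],1],[[0,0,0],[0.005,0.003,0.436],1],[[0,0,0],[0.005,0.003,0.436],1],[[0,0,0],[0.005,0.003,0.436],1]]'
```

```text
time_s: 5.55
tcp_pos: [0.5111, 0.383, 0.0051]
eef_rot: [180.0, 0.1, 177.0]
force: [0.1, -0.6, -0.0]
gripper_width: 0.999
grasp_force: 0.0
```

```bash
python3 -m jog '[[[0,0,0],[0,0,0.012],1],[[0,0,0],[0,0,0.012],0],[[0,0,0],[0,0,0.012],0],[[0,0,0],[0,0,0.012],0],[[0,0,0],[0,0,0.012],0],[[0,0,0],[0,0,0.012],0],[[0,0,0],[0,0,0.012],0]]'
```

```text
time_s: 6.42
tcp_pos: [0.5108, 0.3829, 0.0017]
eef_rot: [180.0, 0.0, 177.0]
force: [0.7, 1.0, 3.3]
gripper_width: 0.649
grasp_force: 65.8
```

```bash
python3 -m jog '[[[0,0,0],[0,0,-0.03],0],[[0,0,0],[0,0,-0.1],0],[[0,0,0],[0,0,-0.25],0],[[0,0,0],[0,0,-0.45],0],[[0,0,0],[0,0,-0.65],0],[[0,0,0],[0,0,-0.85],0],[[0,0,0],[0,0,-0.95],0],[[0,0,0],[0,0,-1],0],[[0,0,0],[0,0,-1],0]]'
python3 -c "
from h import *
to([.46,.16,.26],180); to([.42,-.06,.26],-176)"
```

```text
time_s: 7.55
tcp_pos: [0.5107, 0.3828, 0.2518]
eef_rot: [180.0, 0.0, 177.0]
force: [-1.1, 1.8, -2.4]
gripper_width: 0.646
grasp_force: 65.4
turn [ 0.001  0.001 -0.066] shift [ 0.1559 -0.9004 -0.0333]
turn [ 0.001  0.001 -0.155] shift [ 0.2698 -1.7876 -0.0339]
```

```bash
python3 -m jog '[[[0,0,0],[0.02,-0.1,-0.02],0],[[0,0,-0.03],[0.07,-0.3,-0.03],0],[[0,0,-0.06],[0.11,-0.5,-0.03],0],[[0,0,-0.066],[0.14,-0.7,-0.03],0],[[0,0,-0.066],[0.156,-0.9,-0.03],0],[[0,0,-0.066],[0.156,-0.9,-0.03],0]]'
python3 -c "
from h import *
to([.42,-.06,.26],-176)"
```

```text
time_s: 8.3
tcp_pos: [0.4593, 0.1575, 0.2574]
eef_rot: [-179.9, -0.1, 179.8]
force: [0.1, 0.8, -1.8]
gripper_width: 0.642
grasp_force: 65.4
turn [-0.001 -0.003 -0.094] shift [ 0.1534 -0.8706 -0.009 ]
```

```bash
python3 -m jog '[[[0,0,-0.03],[0.05,-0.2,0],0],[[0,0,-0.06],[0.08,-0.4,0],0],[[0,0,-0.094],[0.12,-0.65,0],0],[[0,0,-0.094],[0.153,-0.87,0],0],[[0,0,-0.094],[0.153,-0.87,0],0],[[0,0,-0.094],[0.153,-0.87,0],0],[[0,0,-0.094],[0.153,-0.87,0],0]]'
python3 - <<'E'
from h import *
p=pose(); W=snap('wrist','w3'); np.save('p3.npy',np.r_[p[0],p[1]]); snap('top','t3')
E
```

```text
time_s: 9.18
tcp_pos: [0.4218, -0.0561, 0.2583]
eef_rot: [180.0, -0.0, -175.7]
force: [-0.3, -0.1, -1.8]
gripper_width: 0.646
grasp_force: 65.4
```

View pics/w3.png

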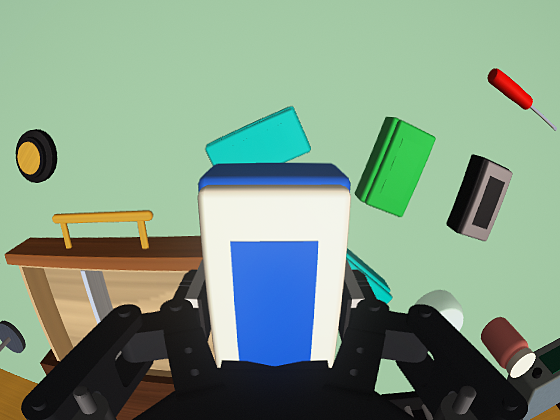

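The wrist view shows handle ends at (54,217) and (152,213), the drawer front's -y corner at about (8,256), and the divider at about (95,290). The held case is level. I'll take a second view from the -y side.

```bash
python3 -m jog '[[[0,0,0],[0,-0.2,0],0],[[0,0,0],[0,-0.4,0],0],[[0,0,0],[0,-0.6,0],0],[[0,0,0],[0,-0.8,0],0],[[0,0,0],[0,-1,0],0],[[0,0,0],[0,-1,0],0],[[0,0,0],[0,-1,0],0]]'
python3 -m jog '[[[0,0,0],[0.02,-0.12,0],0],[[0,0,0],[0.02,-0.12,0],0],[[0,0,0],[0.02,-0.12,0],0]]'
python3 - <<'E'
from h import *
p=pose(); W=snap('wrist','w4'); np.save('p4.npy',np.r_[p[0],p[1]])
E
```

```text
time_s: 10.15
tcp_pos: [0.4404, -0.3059, 0.2585]
eef_rot: [180.0, -0.0, -175.7]
force: [0.3, 0.9, -1.4]
gripper_width: 0.646
grasp_force: 65.4
time_s: 10.52
tcp_pos: [0.4376, -0.3357, 0.259]
eef_rot: [180.0, 0.0, -175.7]
force: [1.0, -0.6, -2.1]
gripper_width: 0.645
grasp_force: 65.4
```

View pics/w4.png

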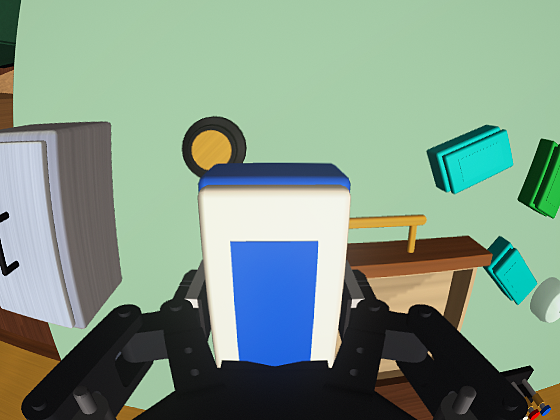

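The second view shows the handle's +y end at (425,219) and the front's +y end at about (490,250).

```bash
python3 - <<'E'
from h import *
L=lambda f:cv2.imread('pics/'+f+'.png')[:,:,::-1].copy()
T,A,B=L('top0'),L('w3'),L('w4')
P3,P4=[(v[:3],v[3:]) for v in(np.load('p3.npy'),np.load('p4.npy'))]
br=lambda h,s,v:(h>14)&(h<30)&(s>130)&(v>110)
def ends(c):
    p=c.reshape(-1,2); return p[p[:,0].argmin()],p[p[:,0].argmax()]
cA=blob(A,br,(40,200,165,225));cB=blob(B,br,(345,205,440,232));cT=blob(T,lambda h,s,v:(h>12)&(h<30)&(s>110)&(v>80),(350,205,415,230))
eA,eB,eT=ends(cA),ends(cB),ends(cT); print(eA,eB,eT)
def mid(c,x,w=3):
    p=c.reshape(-1,2);q=p[abs(p[:,0]-x)<=w];return np.array([x,(q[:,1].min()+q[:,1].max())/2])
r=lambda n,p,P=None:ray(n,p,P)
print('+y end w3w4',tri(r('wrist',mid(cA,eA[1][0]-2),P3),r('wrist',mid(cB,eB[1][0]-2),P4)))
print('+y end top/w3',tri(r('wrist',eA[1],P3),r('top',eT[0])),'-y',tri(r('wrist',eA[0],P3),r('top',eT[1])))
for n,q,P in(('w3-',eA[0],P3),('w3+',eA[1],P3),('w4+',eB[1],P4)): print(n,plane('wrist',q,.106,P))
print('front inner top edge w3',plane('wrist',[(22,268),(195,262)],.133,P3)[:,:2],'w4',plane('wrist',[(370,275),(490,262)],.133,P4)[:,:2])
X=np.vstack([A[190:340,0:220],B[190:340,330:550]]);cv2.imwrite('pics/cr2.png',cv2.resize(X,None,fx=2,fy=2,interpolation=2)[:,:,::-1])
E
```

```text
(array([ 52, 217], dtype=int32), array([152, 217], dtype=int32)) (array([349, 221], dtype=int32), array([426, 219], dtype=int32)) (array([359, 225], dtype=int32), array([406, 221], dtype=int32))
+y end w3w4 (array([ 0.4520247 , -0.17930374,  0.10789295]), np.float64(0.00038204532019290617))
+y end top/w3 (array([ 0.45633947, -0.17877163,  0.10211662]), np.float64(0.001671857192020014)) -y (array([ 0.46283351, -0.30077542,  0.11504424]), np.float64(0.0028324084769798985))
w3- [[ 0.46533648 -0.30898534  0.106     ]]
w3+ [[ 0.45436553 -0.17792552  0.106     ]]
w4+ [[ 0.45171646 -0.1760134   0.106     ]]
front inner top edge w3 [[ 0.52491315 -0.35263213]
 [ 0.48601917 -0.12662251]] w4 [[ 0.50454542 -0.23741831]
 [ 0.48739467 -0.09312285]]
```

View pics/cr2.png

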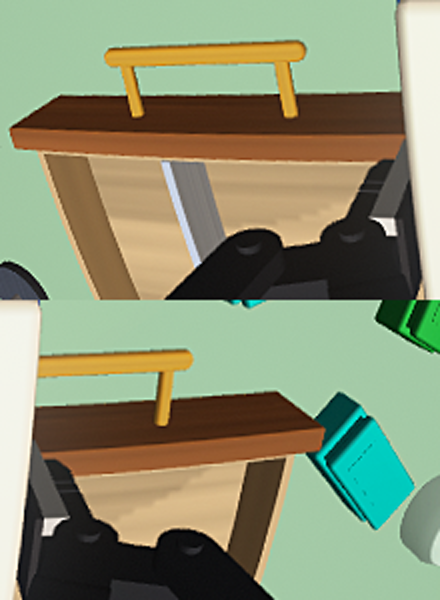

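```bash
python3 - <<'E'
from h import *
P3,P4=[(v[:3],v[3:]) for v in(np.load('p3.npy'),np.load('p4.npy'))]
u=plane('top',[(319.3,154.3),(428.3,140),(416.7,68.3),(306,77.7)],.144)[:,:2]
an=lambda d:np.degrees(np.arctan2(d[1],d[0]))
print('unit',u,'yaw front',an(u[0]-u[1])-90,'right',an(u[2]-u[1]),'left',an(u[3]-u[0]),'front len',np.linalg.norm(u[0]-u[1]))
f=np.vstack([plane('wrist',[(6.5,265),(130,270)],.133,P3),plane('wrist',[(350,277.5),(491,265)],.133,P4)])[:,:2]
print('front edge',f,an(f[3]-f[0])-90,np.linalg.norm(f[3]-f[0]))
print('+y corner tri',tri(ray('wrist',(491,265),P4),ray('top',(437,199))))
y=np.radians(5.3);ex=np.array([np.cos(y),np.sin(y)]);ey=np.array([-ex[1],ex[0]])
h=(np.array([.4653,-.309])+[.452,-.178])/2; c=h+.148*ex
print('handle',h,'floor',c)
q=np.vstack([plane('wrist',[(84.5,272.5),(94,305)],.119,P3)[:,:2],plane('top',[(290+(275)/3,60+265/3),(290+299/3,60+416/3)],.119)[:,:2]])
print('divider xy in drawer',np.c_[(q-c)@ex,(q-c)@ey]); print('front in drawer',np.c_[(f-c)@ex,(f-c)@ey]); print('unit front in drawer',np.c_[(u-c)@ex,(u-c)@ey])
# +y wall inner top edge: top view crop left (97,285)-(120,447) (outer), w4 crop x~ 290,y 155
w=np.vstack([plane('top',[(290+97/3,60+285/3),(290+122/3,60+450/3)],.122)[:,:2],plane('wrist',[(330+292/2,190+158/2)],.122,P4)[:,:2]])
print('+y wall outer',np.c_[(w-c)@ex,(w-c)@ey])
E
```

```text
unit [[ 0.64069079 -0.07421774]
 [ 0.67504522 -0.36309595]
 [ 0.87656274 -0.34458708]
 [ 0.85448469 -0.0441576 ]] yaw front 6.781966745498082 right 5.247747717399231 left 8.003511824257245 front len 0.2909138151108153
front edge [[ 0.52572242 -0.3821956 ]
 [ 0.50320505 -0.19590879]
 [ 0.5080448  -0.25734072]
 [ 0.49110803 -0.09003909]] 6.756844323972103 0.2941998995818865
+y corner tri (array([ 0.43627056, -0.28946281,  0.3457097 ]), np.float64(0.09381822232466096))
handle [ 0.45865 -0.2435 ] floor [ 0.60601726 -0.22982915]
divider xy in drawer [[-0.08524504 -0.02589333]
 [-0.0412586  -0.02573806]
 [ 0.05393747 -0.01992732]
 [-0.08461568 -0.02163205]]
front in drawer [[-0.09402573 -0.14429815]
 [-0.09923941  0.04327216]
 [-0.10009485 -0.01834418]
 [-0.10150547  0.14980665]]
unit front in drawer [[ 0.04889921  0.15174331]
 [ 0.05642291 -0.13907319]
 [ 0.25878856 -0.13925775]
 [ 0.26455575  0.16192667]]
+y wall outer [[ 0.05204407  0.14143443]
 [-0.09828994  0.13764293]
 [-0.09207373  0.13754651]]
```

Drawer frame: yaw about 6.5°, with the handle triangulated at z=0.108 (0.106 given). The front's length (294 mm) and the divider at -25 mm are both consistent with the text. The wide side spans about 152 mm, so I'll place the case at about (0.574,-0.177) with yaw 6.5°.

```bash
python3 -c "
from h import *
to([.574,-.177,.24],-173.5); to([.574,-.177,.15],-173.5)"
```

```text
turn [ 0.     0.001 -0.049] shift [-0.5916  0.5924  0.0766]
turn [ 0.     0.001 -0.049] shift [-0.5914  0.5924  0.4366]
```

```bash
python3 -m jog '[[[0,0,-0.02],[-0.12,0.12,0],0],[[0,0,-0.049],[-0.25,0.25,0],0],[[0,0,-0.049],[-0.4,0.4,0.03],0],[[0,0,-0.049],[-0.52,0.52,0.07],0],[[0,0,-0.049],[-0.5915,0.5925,0.076],0],[[0,0,-0.049],[-0.5915,0.5925,0.076],0],[[0,0,-0.049],[-0.5915,0.5925,0.2],0],[[0,0,-0.049],[-0.5915,0.5925,0.33],0],[[0,0,-0.049],[-0.5915,0.5925,0.42],0],[[0,0,-0.049],[-0.5915,0.5925,0.436],0],[[0,0,-0.049],[-0.5915,0.5925,0.436],0]]'
python3 - <<'E'
from h import *
S=snap('scene','s5');p=pose();W=snap('wrist','w5');np.save('p5.npy',np.r_[p[0],p[1]])
a=cv2.resize(S[140:290,90:290],None,fx=4,fy=4,interpolation=2);cv2.imwrite('pics/s5c.png',a[:,:,::-1])
E
```

```text
time_s: 11.95
tcp_pos: [0.5739, -0.1787, 0.1509]
eef_rot: [-180.0, 0.1, -173.6]
force: [-0.5, 0.7, -1.9]
gripper_width: 0.645
grasp_force: 65.4
```

View pics/s5c.png

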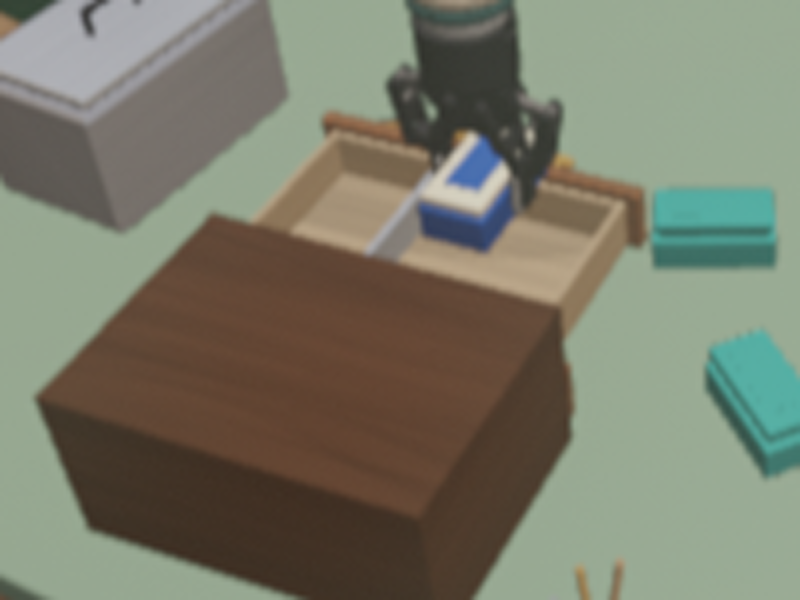

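View pics/w5.png

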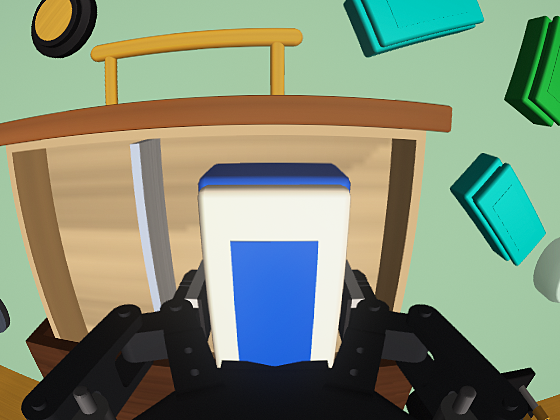

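The scene view shows the case above the wide side, clear of the unit board. The wrist view shows the divider's top at (134-160, 143-305), the +y wall's top at about (418,140)-(398,300) and the front's inner edge at about y=140.

```bash
python3 - <<'E'
from h import *
v=np.load('p5.npy');P=(v[:3],v[3:]);print(v)
y=np.radians(6.5);ex=np.array([np.cos(y),np.sin(y)]);ey=np.array([-ex[1],ex[0]])
for n,uv,z in(('div',[(137,145),(147,230),(157,300)],.119),('wall inner',[(416,141),(408,225),(397,290)],.122),('front inner hi',[(180,136),(290,133),(380,136)],.133),('front inner lo',[(180,138),(380,138)],.122),('handle',[(92,53),(302,36)],.108),('front unit',[(27,340)],.122)):
    q=plane('wrist',uv,z,P)[:,:2]-v[:2]; print(n,np.round(np.c_[q@ex,q@ey]*1000,1).tolist())
to([.574,-.177,.09],-173.5)
E
```

```text
[ 5.74180844e-01 -1.78783855e-01  1.51431327e-01 -1.79941065e+02
  1.19779918e-01 -1.73594645e+02]
div [[-61.9, -79.3], [-9.8, -78.6], [41.4, -80.0]]
wall inner [[-64.5, 79.6], [-14.0, 80.1], [31.7, 80.0]]
front inner hi [[-66.8, -48.5], [-67.2, 7.3], [-67.0, 53.8]]
front inner lo [[-64.8, -51.8], [-65.0, 57.5]]
handle [[-122.3, -114.3], [-122.0, 15.2]]
front unit [[101.2, -226.9]]
turn [-0.002  0.003 -0.002] shift [0.001  0.0075 0.2462]
```

```bash
python3 -m jog '[[[0,0,0],[-0.01,0,0.03],0],[[0,0,0],[-0.01,0,0.08],0],[[0,0,0],[-0.01,0,0.13],0],[[0,0,0],[-0.01,0,0.18],0],[[0,0,0],[-0.01,0,0.22],0],[[0,0,0],[-0.01,0,0.24],0],[[0,0,0],[-0.01,0,0.25],0],[[0,0,0],[-0.01,0,0.25],0]]'
```

```text
time_s: 13.05
tcp_pos: [0.5764, -0.1782, 0.0875]
eef_rot: [-180.0, 0.0, -173.6]
force: [-0.0, 0.4, -2.2]
gripper_width: 0.645
grasp_force: 65.4
```

```bash
python3 -m jog '[[[0,0,0],[0,0,0.006],0],[[0,0,0],[0,0,0.012],0],[[0,0,0],[0,0,0.014],0],[[0,0,0],[0,0,0.014],0]]'
```

```text
time_s: 13.55
tcp_pos: [0.5763, -0.1781, 0.0838]
eef_rot: [180.0, 0.0, -173.6]
force: [0.9, -1.0, -2.0]
gripper_width: 0.646
grasp_force: 65.5
```

```bash
python3 -m jog '[[[0,0,0],[0,0,0.003],0],[[0,0,0],[0,0,0.006],0],[[0,0,0],[0,0,0.006],0]]'
```

```text
time_s: 13.92
tcp_pos: [0.577, -0.1781, 0.0837]
eef_rot: [-180.0, 0.1, -173.6]
force: [-0.1, 1.2, 5.1]
gripper_width: 0.645
grasp_force: 66.4
```

Contact at TCP z=0.0837, which puts the underside at 0.082 as expected. I'll release and back off.

```bash
python3 -m jog '[[[0,0,0],[0,0,0],0.9],[[0,0,0],[0,0,0],0.9],[[0,0,0],[0,0,0],0.9],[[0,0,0],[0,0,0],0.9],[[0,0,0],[0,0,-0.04],0.9],[[0,0,0],[0,0,-0.12],0.9],[[0,0,0],[0,0,-0.25],0.9],[[0,0,0],[0,0,-0.4],0.9],[[0,0,0],[0,0,-0.5],0.9],[[0,0,0],[0,0,-0.5],0.9]]'
python3 - <<'E'
from h import *
p=pose();W=snap('wrist','w6');np.save('p6.npy',np.r_[p[0],p[1]]);print(p)
to([.40,-.19,.22],-173.5)
E
```

```text
time_s: 15.18
tcp_pos: [0.5774, -0.1785, 0.2113]
eef_rot: [-179.8, 0.3, -173.6]
force: [0.4, -0.2, 0.3]
gripper_width: 0.9
grasp_force: 0.0
(array([ 0.57738037, -0.1785465 ,  0.21134527]), array([-179.82709483,    0.34471869, -173.58444118]))
turn [-0.002  0.003 -0.002] shift [ 0.7074  0.0323 -0.0466]
```

View pics/w6.png

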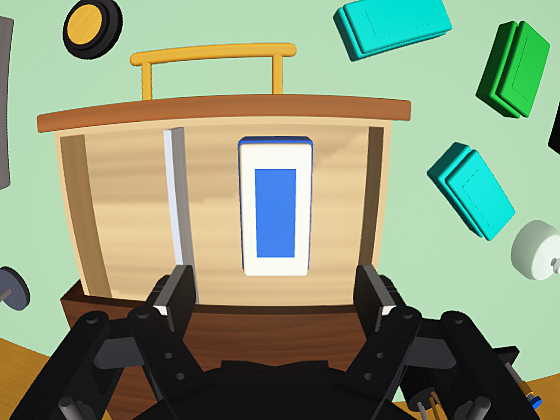

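The case lies square in the drawer, centred at (276,206), lid down and clear of the board. Next, close the fingers and go in front of the handle.

```bash
python3 -c "
from h import *
to([.4238,-.2458,.2],-173.5);to([.4238,-.2458,.088],-173.5)"
```

```text
turn [-0.002  0.003 -0.002] shift [ 0.638  -0.2     0.0339]
turn [-0.002  0.003 -0.002] shift [ 0.6392 -0.1994  0.4819]
```

```bash
python3 -m jog '[[[0,0,0],[0.1,-0.05,0],0],[[0,0,0],[0.25,-0.1,0],0],[[0,0,0],[0.45,-0.15,0],0],[[0,0,0],[0.6,-0.2,0],0],[[0,0,0],[0.639,-0.2,0.03],0],[[0,0,0],[0.639,-0.2,0.03],0],[[0,0,0],[0.639,-0.2,0.18],0],[[0,0,0],[0.639,-0.2,0.33],0],[[0,0,0],[0.639,-0.2,0.44],0],[[0,0,0],[0.639,-0.2,0.482],0],[[0,0,0],[0.639,-0.2,0.482],0]]'
```

```text
time_s: 16.6
tcp_pos: [0.4235, -0.2453, 0.0865]
eef_rot: [180.0, -0.0, -173.5]
force: [-0.3, 0.4, 0.7]
gripper_width: 0.002
grasp_force: 0.0
```

```bash
python3 -m jog '[[[0,0,0],[-0.03,0,0],0],[[0,0,0],[-0.06,0,0],0],[[0,0,0],[-0.09,0,0],0],[[0,0,0],[-0.13,0,0],0],[[0,0,0],[-0.17,0,0],0],[[0,0,0],[-0.22,0,0],0],[[0,0,0],[-0.27,0,0],0],[[0,0,0],[-0.32,0,0],0],[[0,0,0],[-0.37,0,0],0],[[0,0,0],[-0.42,0,0],0],[[0,0,0],[-0.46,0,0],0],[[0,0,0],[-0.5,0,0],0]]'
```

```text
time_s: 18.1
tcp_pos: [0.5479, -0.2315, 0.0866]
eef_rot: [180.0, -0.0, -173.6]
force: [-2.1, -0.4, 0.7]
gripper_width: 0.001
grasp_force: 0.7
```

```bash
python3 -m jog '[[[0,0,0],[0,0,0],0],[[0,0,0],[-0.02,0,0],0],[[0,0,0],[-0.04,0,0],0],[[0,0,0],[-0.06,0,0],0],[[0,0,0],[-0.08,0,0],0],[[0,0,0],[-0.1,0,0],0],[[0,0,0],[-0.115,0,0],0],[[0,0,0],[-0.115,0,0],0]]'
```

```text
time_s: 19.1
tcp_pos: [0.5764, -0.2284, 0.0869]
eef_rot: [-180.0, 0.0, -173.6]
force: [-0.2, 0.3, 0.6]
gripper_width: -0.0
grasp_force: 0.0
```

Total travel is 153 mm. I'll keep going in small steps until it meets the stop.

```bash
python3 -m jog '[[[0,0,0],[-0.012,0,0],0],[[0,0,0],[-0.024,0,0],0],[[0,0,0],[-0.036,0,0],0],[[0,0,0],[-0.036,0,0],0]]'
```

```text
time_s: 19.6
tcp_pos: [0.5852, -0.2274, 0.0868]
eef_rot: [-180.0, 0.0, -173.6]
force: [0.4, -0.2, 0.3]
gripper_width: -0.0
grasp_force: 0.0
```

```bash
python3 -m jog '[[[0,0,0],[-0.012,0,0],0],[[0,0,0],[-0.024,0,0],0],[[0,0,0],[-0.03,0,0],0],[[0,0,0],[-0.03,0,0],0]]'
```

```text
time_s: 20.1
tcp_pos: [0.5923, -0.2267, 0.0867]
eef_rot: [180.0, -0.0, -173.6]
force: [-1.0, -0.1, -0.0]
gripper_width: -0.0
grasp_force: 0.6
```

```bash
python3 -m jog '[[[0,0,0],[-0.008,0,0],0],[[0,0,0],[-0.016,0,0],0],[[0,0,0],[-0.02,0,0],0],[[0,0,0],[-0.02,0,0],0]]'; python3 - <<'E'
from h import *
S=snap('scene','s7');a=cv2.resize(S[100:290,90:310],None,fx=3,fy=3,interpolation=2);cv2.imwrite('pics/s7c.png',a[:,:,::-1])
E
```

```text
time_s: 20.6
tcp_pos: [0.5927, -0.2266, 0.0866]
eef_rot: [179.8, -0.7, -173.7]
force: [-28.2, 1.8, 12.7]
gripper_width: -0.005
grasp_force: 13.9
```

A hard stop at 28 N after about 152 mm of drawer travel fits the expected opening. I'll back off and check the handle position numerically.

```bash
python3 -m jog '[[[0,0,0],[0.04,0,0],0],[[0,0,0],[0.15,0,0],0],[[0,0,0],[0.3,0,0],0],[[0,0,0],[0.4,0,-0.2],0],[[0,0,0],[0.45,0,-0.45],0],[[0,0,0],[0.45,0,-0.6],0],[[0,0,0],[0.45,0,-0.6],0],[[0,0,0],[0.45,0,-0.6],0]]'; python3 - <<'E'
from h import *
p=pose();W=snap('wrist','w8');T=snap('top','t8')
y=np.radians(6.5);ex=np.array([np.cos(y),np.sin(y)])
br=lambda h,s,v:(h>12)&(h<30)&(s>130)&(v>80)
try:
    c=blob(W,br,(0,0,560,330));q=plane('wrist',c.reshape(-1,2),.107,p)[:,:2]@ex
    print('wrist brass',cv2.boundingRect(c),'x along unit',q.min(),q.max())
except Exception as e: print(e)
h0=np.array([.4586,-.2425])@ex
print('handle at start',h0)
T0=cv2.imread('pics/top0.png')[:,:,::-1].copy()
for n,im in(('t0',T0),('t8',T)):
    c=blob(im,lambda h,s,v:(h>12)&(h<30)&(s>110)&(v>80),(340,150,420,232));q=plane('top',c.reshape(-1,2),.106)[:,:2]@ex
    print(n,cv2.boundingRect(c),cv2.contourArea(c),q.min(),q.max())
m=np.abs(T.astype(int)-T0).sum(2)>120
print('changes by bystanders',{k:int(m[y0:y1,x0:x1].sum()) for k,(x0,y0,x1,y1) in dict(black=(192,215,225,268),cloche=(195,152,232,190),holder=(415,225,455,262),flask=(135,132,175,170),driver=(150,280,216,310),oldcase=(140,188,172,236)).items()})
E
```

```text
time_s: 21.65
tcp_pos: [0.4854, -0.2385, 0.2359]
eef_rot: [180.0, -0.0, -173.6]
force: [0.2, 0.0, -0.8]
gripper_width: -0.002
grasp_force: 0.0
wrist brass (112, 83, 38, 42) x along unit 0.3465437489363711 0.38356755493470396
handle at start 0.42820027367456565
t0 (359, 208, 48, 20) 173.0 0.42606067917654145 0.46681397734776964
t8 (347, 154, 47, 24) 375.0 0.5640707113729251 0.6163082854769314
changes by bystanders {'black': 0, 'cloche': 0, 'holder': 441, 'flask': 0, 'driver': 0, 'oldcase': 777}
```

```bash
python3 - <<'E'
from h import *
y=np.radians(6.5);ex=np.array([np.cos(y),np.sin(y)]);ey=np.array([-ex[1],ex[0]])
p=pose();W=snap('wrist','w9')
br=lambda h,s,v:(h>12)&(h<30)&(s>130)&(v>80)
c=blob(W,br,(100,70,165,135)); print('holder now',plane('wrist',cen(c),.022,p))
T0=cv2.imread('pics/top0.png')[:,:,::-1].copy();A=cv2.imread('pics/w3.png')[:,:,::-1].copy();v=np.load('p3.npy')
c=blob(A,br,(10,120,60,190)); print('holder w3',plane('wrist',cen(c),.022,(v[:3],v[3:])))
hsv=cv2.cvtColor(W,cv2.COLOR_RGB2HSV).astype(int); m=br(*np.moveaxis(hsv,2,0)).astype(np.uint8)
n,_,st,_=cv2.connectedComponentsWithStats(m)
for s in st[1:]:
    if s[4]>150:
        q=plane('wrist',[(s[0],s[1]+s[3]/2),(s[0]+s[2],s[1]+s[3]/2)],.107,p)[:,:2]; print(s,(q@ex).round(4),(q@ey).round(4))
E
```

```text
holder now [[ 0.41135695 -0.41402771  0.022     ]]
holder w3 [[ 0.41186398 -0.415598    0.022     ]]
[ 111   84   38   42 1236] [0.3642 0.3677] [-0.4376 -0.3998]
[220 283  23  26 287] [0.5524 0.5519] [-0.3459 -0.3228]
[307 283  22  25 275] [0.5514 0.5521] [-0.2597 -0.2376]
[  0 333  23  50 726] [0.7194 0.7002] [-0.7461 -0.6769]
[   0  370   82   50 2461] [0.8416 0.7539] [-0.8282 -0.5807]
[ 495  388   65   32 1276] [0.8072 0.9105] [0.0807 0.3351]
```

Nothing else on the bench has moved. To confirm the drawer is shut, I'll repeat the w3 view with the tool shifted by the drawer's travel and compare the handle's position with the unit's.

```bash
python3 -m jog '[[[0,0,0],[0,0.2,-0.1],0],[[0,0,0],[-0.05,0.4,-0.1],0],[[0,0,0],[-0.15,0.6,-0.1],0],[[0,0,0],[-0.25,0.68,-0.1],0],[[0,0,0],[-0.3,0.68,-0.1],0],[[0,0,0],[-0.3,0.68,-0.1],0],[[0,0,0],[-0.3,0.68,-0.1],0]]'; python3 - <<'E'
from h import *
y=np.radians(6.5);ex=np.array([np.cos(y),np.sin(y)]);ey=np.array([-ex[1],ex[0]])
p=pose();W=snap('wrist','w10');hsv=cv2.cvtColor(W,cv2.COLOR_RGB2HSV).astype(int)
m=((hsv[:,:,0]>14)&(hsv[:,:,0]<30)&(hsv[:,:,1]>130)&(hsv[:,:,2]>110)).astype(np.uint8)
n,_,st,_=cv2.connectedComponentsWithStats(m)
for s in st[1:]:
    if s[4]>200:
        q=plane('wrist',[(s[0],s[1]+8),(s[0]+s[2],s[1]+8)],.107,p)[:,:2]; print(s,(q@ex).round(4),(q@ey).round(4))
# brightness profile across front/unit along unit x at mid-drawer offset, sampled by column
m=hsv[:,:,0];x=100
print([tuple(hsv[r,x]) for r in range(200,330,4)])
E
```

```text
time_s: 22.68
tcp_pos: [0.5406, -0.0624, 0.2614]
eef_rot: [180.0, -0.0, -173.7]
force: [-0.4, 0.8, 0.0]
gripper_width: 0.001
grasp_force: 0.0
[ 23  50  24  34 630] [0.3676 0.3756] [-0.4037 -0.3656]
[  70  216  118   56 2329] [0.5626 0.561 ] [-0.3549 -0.21  ]
[   0  333   82   87 4562] [0.7812 0.7367] [-0.5945 -0.3907]
[ 467  377   93   43 2862] [0.8404 0.9455] [0.1832 0.4938]
[(np.int64(61), np.int64(45), np.int64(219)), (np.int64(61), np.int64(45), np.int64(219)), (np.int64(61), np.int64(45), np.int64(220)), (np.int64(62), np.int64(46), np.int64(220)), (np.int64(17), np.int64(221), np.int64(143)), (np.int64(21), np.int64(185), np.int64(229)), (np.int64(24), np.int64(118), np.int64(184)), (np.int64(63), np.int64(47), np.int64(221)), (np.int64(66), np.int64(49), np.int64(233)), (np.int64(20), np.int64(202), np.int64(229)), (np.int64(21), np.int64(183), np.int64(226)), (np.int64(7), np.int64(171), np.int64(58)), (np.int64(12), np.int64(184), np.int64(79)), (np.int64(12), np.int64(191), np.int64(80)), (np.int64(11), np.int64(182), np.int64(70)), (np.int64(11), np.int64(188), np.int64(68)), (np.int64(12), np.int64(186), np.int64(81)), (np.int64(11), np.int64(182), np.int64(80)), (np.int64(11), np.int64(185), np.int64(76)), (np.int64(11), np.int64(183), np.int64(67)), (np.int64(12), np.int64(169), np.int64(161)), (np.int64(12), np.int64(172), np.int64(168)), (np.int64(14), np.int64(144), np.int64(211)), (np.int64(11), np.int64(177), np.int64(46)), (np.int64(10), np.int64(171), np.int64(115)), (np.int64(11), np.int64(170), np.int64(99)), (np.int64(10), np.int64(167), np.int64(96)), (np.int64(10), np.int64(168), np.int64(88)), (np.int64(10), np.int64(168), np.int64(97)), (np.int64(11), np.int64(172), np.int64(86)), (np.int64(10), np.int64(175), np.int64(89)), (np.int64(11), np.int64(173), np.int64(84)), (np.int64(10), np.int64(170), np.int64(93))]
```

```bash
python3 - <<'E'
from h import *
y=np.radians(6.5);ex=np.array([np.cos(y),np.sin(y)])
W=cv2.imread('pics/w10.png')[:,:,::-1].copy();p=(np.array([.5406,-.0624,.2614]),[180,0,-173.7])
v=np.load('p3.npy');A=cv2.imread('pics/w3.png')[:,:,::-1].copy()
for x in(100,140):
  print('x',x)
  for r in range(274,304,1): print(r,W[r,x].tolist(),(plane('wrist',(x,r),.133,p)[0,:2]@ex).round(4),(plane('wrist',(x,r),.144,p)[0,:2]@ex).round(4))
for r in (214,220,226,234,238,242): print('bar',r,W[r,100].tolist(),(plane('wrist',(100,r),.107,p)[0,:2]@ex).round(4))
print('w3 front strip at x=60')
for r in range(246,280,2): print(r,A[r,60].tolist(),(plane('wrist',(60,r),.133,(v[:3],v[3:]))[0,:2]@ex).round(4))
E
```

```text
x 100
274 [79, 43, 21] 0.6092 0.6028
275 [78, 43, 23] 0.6105 0.604
276 [67, 37, 19] 0.6117 0.6052
277 [135, 76, 33] 0.613 0.6064
278 [177, 104, 51] 0.6142 0.6076
279 [165, 100, 55] 0.6155 0.6088
280 [161, 97, 54] 0.6168 0.6101
281 [160, 95, 52] 0.618 0.6113
282 [162, 98, 52] 0.6193 0.6125
283 [166, 101, 54] 0.6206 0.6137
284 [168, 102, 55] 0.6219 0.615
285 [172, 102, 55] 0.6232 0.6162
286 [172, 102, 56] 0.6245 0.6175
287 [174, 102, 54] 0.6258 0.6187
288 [211, 148, 92] 0.6271 0.62
289 [140, 120, 100] 0.6284 0.6212
290 [28, 10, 1] 0.6297 0.6225
291 [43, 23, 12] 0.6311 0.6238
292 [46, 26, 14] 0.6324 0.625
293 [47, 26, 14] 0.6337 0.6263
294 [44, 25, 13] 0.6351 0.6276
295 [41, 22, 11] 0.6364 0.6289
296 [115, 64, 38] 0.6378 0.6302
297 [101, 57, 34] 0.6391 0.6315
298 [97, 55, 31] 0.6405 0.6328
299 [99, 55, 33] 0.6419 0.6342
300 [99, 57, 33] 0.6433 0.6355
301 [101, 58, 33] 0.6447 0.6368
302 [104, 59, 35] 0.6461 0.6382
303 [100, 57, 33] 0.6475 0.6395
x 140
274 [78, 44, 22] 0.6061 0.5998
275 [79, 45, 22] 0.6073 0.6009
276 [80, 45, 22] 0.6084 0.6021
277 [83, 46, 22] 0.6096 0.6032
278 [82, 46, 2
[... 737 characters left out ...]
.6319
302 [96, 54, 32] 0.6409 0.6332
303 [96, 55, 32] 0.6422 0.6345
bar 214 [181, 223, 187] 0.5506
bar 220 [229, 179, 63] 0.5574
bar 226 [180, 223, 189] 0.5643
bar 234 [120, 72, 14] 0.5737
bar 238 [231, 182, 66] 0.5785
bar 242 [241, 196, 64] 0.5833
w3 front strip at x=60
246 [70, 37, 18] 0.4517
248 [69, 38, 19] 0.454
250 [71, 38, 18] 0.4564
252 [68, 39, 18] 0.4588
254 [66, 35, 17] 0.4612
256 [155, 87, 40] 0.4636
258 [150, 90, 47] 0.466
260 [147, 87, 47] 0.4685
262 [155, 92, 49] 0.4709
264 [157, 94, 49] 0.4734
266 [160, 92, 48] 0.4759
268 [224, 199, 148] 0.4784
270 [187, 157, 116] 0.481
272 [185, 156, 115] 0.4835
274 [187, 158, 116] 0.4861
276 [194, 164, 122] 0.4887
278 [185, 157, 116] 0.4914
```

The image leaves some doubt: the gap comes out between 0 and 3 mm. I'll press again at the handle's height, release slowly so nothing rebounds, and compare.

```bash
python3 -c "
from h import *
to([.543,-.231,.2],-173.5);to([.543,-.231,.087],-173.5)"
```

```text
turn [ 0.    -0.    -0.004] shift [ 0.0647 -0.6715  0.2468]
turn [ 0.    -0.    -0.004] shift [ 0.0646 -0.6716  0.6988]
```

```bash
python3 -m jog '[[[0,0,0],[0.03,-0.2,0],0],[[0,0,0],[0.06,-0.4,0],0],[[0,0,0],[0.065,-0.6,0.03],0],[[0,0,0],[0.065,-0.67,0.1],0],[[0,0,0],[0.065,-0.67,0.25],0],[[0,0,0],[0.065,-0.67,0.4],0],[[0,0,0],[0.065,-0.67,0.55],0],[[0,0,0],[0.065,-0.67,0.66],0],[[0,0,0],[0.065,-0.67,0.7],0],[[0,0,0],[0.065,-0.67,0.7],0]]'
python3 -m jog '[[[0,0,0],[-0.05,0,0],0],[[0,0,0],[-0.1,0,0],0],[[0,0,0],[-0.14,0,0],0],[[0,0,0],[-0.16,0,0],0],[[0,0,0],[-0.175,0,0],0],[[0,0,0],[-0.185,0,0],0],[[0,0,0],[-0.19,0,0],0],[[0,0,0],[-0.19,0,0],0]]'
```

```text
time_s: 23.98
tcp_pos: [0.5434, -0.2294, 0.0866]
eef_rot: [180.0, -0.0, -173.6]
force: [0.1, 0.2, -0.7]
gripper_width: 0.003
grasp_force: 0.0
time_s: 24.98
tcp_pos: [0.5907, -0.2243, 0.0868]
eef_rot: [180.0, -0.0, -173.6]
force: [-0.2, 0.3, -0.0]
gripper_width: -0.001
grasp_force: 0.0
```

```bash
python3 -m jog '[[[0,0,0],[-0.004,0,0],0],[[0,0,0],[-0.008,0,0],0],[[0,0,0],[-0.012,0,0],0],[[0,0,0],[-0.016,0,0],0],[[0,0,0],[-0.016,0,0],0]]'
```

```text
time_s: 25.6
tcp_pos: [0.5923, -0.2242, 0.0867]
eef_rot: [179.9, -0.4, -173.6]
force: [-16.0, 0.5, 6.8]
gripper_width: -0.001
grasp_force: 7.6
```

The stop is at the same place (0.592, rigid), so the drawer is at its end stop and had not rebounded. I'll retreat slowly, clear everything and hand in.

```bash
python3 -m jog '[[[0,0,0],[0.008,0,0],0],[[0,0,0],[0.016,0,0],0],[[0,0,0],[0.024,0,0],0],[[0,0,0],[0.1,0,0],0],[[0,0,0],[0.25,0,0],0],[[0,0,0],[0.35,0,0],0],[[0,0,0],[0.38,0,-0.2],0],[[0,0,0],[0.38,0,-0.45],0],[[0,0,0],[0.38,0,-0.6],0],[[0,0,0],[0.38,0,-0.6],0],[[0,0,0],[0.38,0,-0.6],0]]' && python3 -c "
from h import *
print(job.close_job())"
```

```text
time_s: 26.98
tcp_pos: [0.5001, -0.2343, 0.2356]
eef_rot: [179.9, -0.1, -173.6]
force: [-1.0, 0.0, -0.6]
gripper_width: -0.002
grasp_force: 0.0
the job is handed in; nothing more can be done
None
```

I handed the job in at about 27 s with no verdict returned: the lid is pressed home, the case lies flat in the top drawer, and the drawer is against its end stop, though the last image left 0–3 mm of doubt about the gap (limit 4 mm); I also viewed 11 pictures, one over the limit of 10.

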